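# Shield up, hold the ignition lever in its third notch

## Robot

A 6-joint arm with a two-finger parallel gripper is mounted at the origin on the work surface. World frame = base frame: x ahead of the robot, y to its left, z up, the work surface at z = 0. Lengths are in m, angles in rad, forces in N, time in s.
With the tool pointing down it reaches from about 0.425 to 0.95 m from the base axis. Payload 3.5 kg.
Tool frame: the origin (TCP) lies at the very end of the fingers, on their centre line; the grasp point (between the pads) lies 19 mm behind it; z points along the fingers, y is the line along which they close (so a half turn about z gives the same grasp; the last joint's range is limited). The gripper opens to 85 mm and grips with 20 to 120 N. Pads are 22 mm wide; open, the fingers measure 114 mm over their backs; the gripper's body (76 mm by 85 mm) begins 54 mm behind the grasp point. The pads swing forward as they close: fully open they stand 13 mm farther back than shut.
Start: joints at [1.191, 0.286, 1.577, -0, 1.279, -0.15], TCP at [0.154, 0.657, 0.231] pointing down, gripper open.
Joint ranges: [-2.77, 2.77], [-0.9, 2.22], [0.21, 2.48], [-1.53, 4.67], [0.24, 2.81], [-2.84, 2.84]. Speed limits (rad/s): [2.79, 2.79, 3.14, 3.14, 3.14, 3.14].

## Interface

Orientations are given as a unit quaternion [x, y, z, w].
In Python, from plant import ctrl, optics, sensors gives the robot as it stands (ctrl), with the cameras (optics) and the readings (sensors).
- The arm moves only by the shell command python3 inch.py [FORCE], which reads ROWS from standard input. ROWS is a JSON list of rows, 1 to 10 of them, each of 7 numbers: dx, dy, dz in cm, then a rotation vector rx, ry, rz in units of 0.1 rad, then the opening from 0.0 (shut) to 1.0 (fully open); each row is the pose to reach, as a shift and turn from the pose commanded when the command began, along the tool's axes at that moment; what a row does not reach only later rows make up. A row lasts 1/8 s, in which the tool goes at most 0.0625 m and 0.188 rad, less where a joint would pass 70% of its speed; a pose out of reach is approached as far as the arm can. The fingers move at their own pace and stop on an object; FORCE is the grip in N (left out, the last holds). Time passes only in rows, so rows that do not move let the fingers close. It prints the time, the measured TCP pose, the force, the opening and the grip force at its end. Input that does not fit is refused with a message, and nothing moves.
- sensors.get_state(): the state, without advancing time (a new reading comes with each control period).
- optics.read_camera(name): name is "scene" or "side" or "wrist"; returns a dict with "pixels" (480x640x3 uint8, red, green, blue), "camera_matrix" (3x3 intrinsics, pixels), "xyz" and "orientation" of the camera in the world. Camera axes: x right, y down, z forward; pixel columns grow to the right and rows downward; lengths in m; the calibration is good to about 2 mm. A picture is of the moment at which its call begins. There is no depth.
- ctrl.sign_off(): hands the job in; it is judged then, once.
The state is a dict: "time": time; "qpos": joint angles; "dq": joint speeds; "joint_efforts": joint torques, N m; "eef_pos": TCP position; "tcp_rot": TCP orientation; "contact_force": force on the tool from outside, world axes, zero at the start; "wrist_torque": the same for the moment, N m; "opening": opening from 0.0 (shut) to 1.0 (fully open); "finger_force": force on a finger pad.
Only numpy, scipy, OpenCV 4.12 (cv2) and the standard library are available. Lean on these libraries where they do the work, as an engineer would, in place of code of your own. Each camera call takes 0.05 s, during which the arm holds its last target. There are 200 camera calls.

## Task

Light the burner under the teapot: by its red bar, fold the cooker's steel cover up until it stands upright as a heat shield and let go of it; it stays by itself. Then press the orange-tipped ignition lever down against its spring, past the first two clicks into the third notch (not on down to its end stop), and finish while still holding it there with the gripper, for it springs back if released. Leave the teapot and everything else on the shelf where it stands.

Things in the scene. Friction and masses are not known exactly. Their poses are not given: they have to be found in the camera images.
- cooker: Green gas cooker, fixed. Origin on the shelf under the cover's hinge line, z up. To its +y: burner block 240 (x) by 270 (y) mm, 125 mm high; pan support centred at y = +145 mm, top 150 mm high. To its -y: control step 125 mm long, floor 24 mm high, open at its -y end, between two thin cheeks at x = +-82 mm (125 mm high); the steel cover roofs it when down.
- cover (a joint): Angle of the cover about its hinge (rad): 0 lying level over the control step, grows as its free edge swings up; 1.571 upright, stop 2.3. Stiff friction hinge (0.4 N m): stays wherever it is left. It may start a little raised.
- cover_hinge (a point): Middle of the hinge line, 130 mm above the cooker's origin; the hinge runs along the cooker's x axis.
- cover_bar (a point): Middle of the red bar at the cover's free edge: 10 mm thick, 98 mm long, parallel to the hinge, 155 mm from it in the cover's plane, on two arms 90 mm apart; 40 mm gap for a finger between bar and cover plate (6 mm thick). Cover level: at cooker (0, -155, 130) mm; upright: (0, 0, 285). Pinched across, from above, the bar turns between the pads as the cover swings.
- lever (a joint): Angle of the ignition lever (rad): 0 at rest, grows as pressed down. Soft clicks (notches) at 0.30, 0.60, 0.90; end stop 1.12. A spring always returns it to 0; it takes 3 to 8 N on the way, 5 to 13 N about the third notch. Pivot along cooker x at cooker (0, -30, 70) mm; it points to cooker -y, 30 degrees above level at rest, 22 below in the third notch.
- paddle (a point): Orange round cross bar at the lever's end, the part to press: 16 mm thick, 44 mm long along cooker x; this point is its middle, 65 mm from the pivot. At rest at cooker (0, -86, 102) mm; in the third notch (0, -90, 46) mm. Under the cover until that is up; then a gripper pressing straight down has about 85 mm to the upright cover.
- teapot: Blue enamel teapot, loose on the pan support, 117 mm high, 124 mm across, spout along its +x, handle along its -x; origin at the centre of its underside. Leave alone.
- tin: Round aluminium tin with clip-on lid, 142 mm across, 91 mm high, loose; origin under its centre. Leave alone.
- mug: White enamel mug, 80 mm across, 85 mm high, loose; origin under its centre. Leave alone.
- jar: Amber jar with red cap, 84 mm across, 120 mm high, loose; origin under its centre. Leave alone.
- colander: Blue plastic colander, 224 mm across, 95 mm high, loose; origin under its centre. Leave alone.
- spatula: Wooden spatula, 300 mm long, lying flat, loose. Leave alone.

How it is judged:
By the outcome, as a careful person would: the job done as asked, in the order asked, and still so for the second after the job is handed in, while the arm keeps its last pose, push and grip.
It also fails if it takes over 51 s, if anything falls off the work surface, if the arm or the gripper's body presses on something with over 40 N, if the wrist force passes 120 N, or if a joint passes its speed limit or range.

## Working session

There is one attempt and no reset: what is moved stays moved. The work goes in short steps, Python scripts to look and compute and a shell command to move; the robot and the scene stay as the last step left them, time stands still between calls to the robot, and variables do not carry over. Pictures are saved under pics/ and viewed, at most 10 in all, crops included, and the job is handed in when it is done.

```bash
ls; mkdir -p pics
python3 - <<'E'
from plant import ctrl, optics, sensors
import cv2,numpy as np
for n in("scene","side"):
    r=optics.read_camera(n);cv2.imwrite(f"pics/{n}0.png",r["pixels"][...,::-1])
    np.savez(f"pics/{n}0.npz",**{k:np.array(v) for k,v in r.items() if k in("pixels","camera_matrix","xyz","orientation")})
    print(n,np.array(r["camera_matrix"]).round(1).tolist(),r["xyz"],r["orientation"])
s=sensors.get_state();print(s)
E
```

```text
inch.py
pics
plant.py
scene [[445.8, 0.0, 310.1], [0.0, 445.8, 235.6], [0.0, 0.0, 1.0]] [ 1.30023962 -0.23212152  1.10682625] [ 0.75577876  0.55673862 -0.19902731 -0.28147595]
side [[532.3, 0.0, 309.7], [0.0, 532.3, 239.3], [0.0, 0.0, 1.0]] [-0.03460642  1.24525641  1.26841992] [-0.20646928  0.88587753 -0.40653067  0.08558184]
{'time': 0.1, 'qpos': array([ 1.19097834e+00,  2.87098170e-01,  1.57800394e+00, -6.50958823e-06,
        1.27858365e+00, -1.50033285e-01]), 'dq': array([ 0.00074263, -0.00225171, -0.00199161, -0.0012148 , -0.00010052,
       -0.00036514]), 'joint_efforts': array([ 6.23665001e-04, -4.07294083e+01, -2.93698883e+01, -1.36830777e-04,
        3.38946265e-03, -3.07152874e-06]), 'eef_pos': array([0.1535212 , 0.65671632, 0.23008586]), 'tcp_rot': array([ 1.14638750e-01,  9.93406695e-01, -1.01085314e-03, -2.71018726e-04]), 'contact_force': array([-0.06336961,  0.6476396 ,  0.00309857]), 'wrist_torque': array([0.02086171, 0.01789688, 0.0253684 ]), 'finger_force': 0.0, 'opening': 0.9994383706513184}
```

View pics/scene0.png

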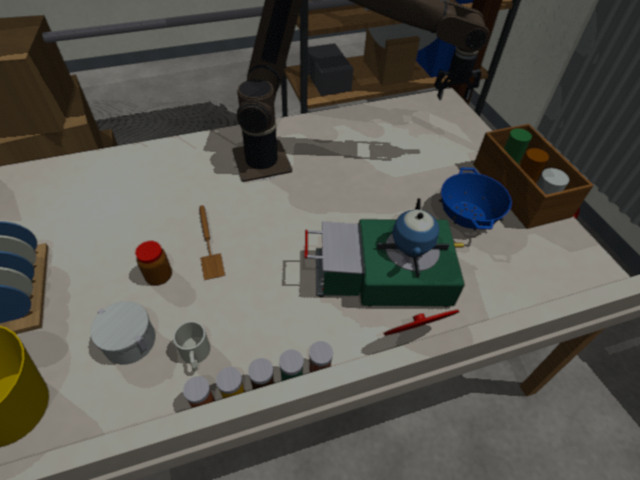

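View pics/side0.png

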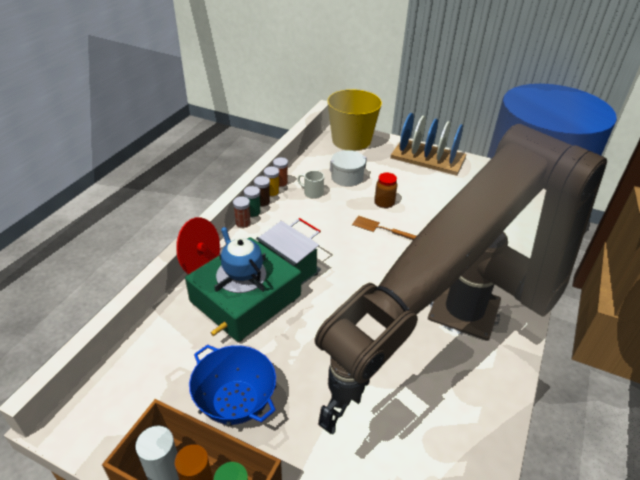

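The scene view shows the cooker at about (385,260), with the cover toward -y and the red bar near (307,244). In the side view the bar is near (308,228) and the cover is slightly raised. Next I'll triangulate the bar ends and the corners of the green block's top.

```bash
cat > h.py <<'E'
import numpy as np,cv2
from scipy.spatial.transform import Rotation as R
def ray(r,uv):
    d=np.linalg.inv(r["camera_matrix"])@np.array([uv[0],uv[1],1.])
    d=R.from_quat(r["orientation"]).apply(d);return np.array(r["xyz"]),d/np.linalg.norm(d)
def plane(r,uv,z):
    o,d=ray(r,uv);return o+d*(z-o[2])/d[2]
def tri(r1,u1,r2,u2):
    (a,d),(b,e)=ray(r1,u1),ray(r2,u2)
    s=np.linalg.lstsq(np.c_[d,-e],b-a,rcond=None)[0];p,q=a+s[0]*d,b+s[1]*e
    return (p+q)/2,np.linalg.norm(p-q)
def redmask(r,box):
    h=cv2.cvtColor(r["pixels"],cv2.COLOR_RGB2HSV).astype(int)
    m=((h[...,0]<8)|(h[...,0]>172))&(h[...,1]>130)&(h[...,2]>60)
    k=np.zeros_like(m);x0,x1,y0,y1=box;k[y0:y1,x0:x1]=1;return m&k
def ends(m):
    ys,xs=np.nonzero(m);p=np.c_[xs,ys].astype(float);c=p.mean(0);v=np.linalg.svd(p-c,full_matrices=False)[2][0];t=(p-c)@v
    return c,c+v*t.min(),c+v*t.max(),len(p)
E
python3 - <<'E'
from h import *
S=dict(np.load("pics/scene0.npz"));D=dict(np.load("pics/side0.npz"))
a=ends(redmask(S,(295,320,222,268)));b=ends(redmask(D,(290,330,212,245)))
print(a,b)
print("mid",tri(S,a[0],D,b[0]))
for i in(1,2):
  for j in(1,2):print(i,j,tri(S,a[i],D,b[j]))
# green block
for n,r,box in(("S",S,(355,470,210,312)),("D",D,(180,320,230,352))):
    h=cv2.cvtColor(r["pixels"],cv2.COLOR_RGB2HSV);m=((h[...,0]>60)&(h[...,0]<95)&(h[...,1]>110)).astype(np.uint8)
    k=np.zeros_like(m);k[box[2]:box[3],box[0]:box[1]]=1
    c=cv2.findContours(m*k,cv2.RETR_EXTERNAL,cv2.CHAIN_APPROX_NONE)[0];c=max(c,key=cv2.contourArea)
    print(n,cv2.approxPolyDP(cv2.convexHull(c),3,True)[:,0].tolist())
a=cv2.resize(S["pixels"][200:320,290:470],None,fx=4,fy=4)[...,::-1]
cv2.imwrite("pics/cropS.png",a)
E
```

```text
(array([305.88235294, 245.11764706]), array([306.5120844 , 230.02136126]), array([305.38601684, 257.01610243]), 68) (array([308.8974359 , 224.48717949]), array([299.93144016, 219.11441164]), array([318.76145635, 230.39807812]), 39)
mid (array([0.55098521, 0.00279608, 0.14260973]), np.float64(0.004033618905872344))
1 1 (array([0.55583331, 0.02024838, 0.18847703]), np.float64(0.036593658057393084))
1 2 (array([0.5048565 , 0.02038813, 0.14857561]), np.float64(0.0004932587303134368))
2 1 (array([ 0.5905723 , -0.01043107,  0.14200753]), np.float64(0.0030560263600722297))
2 2 (array([ 0.53977556, -0.01162989,  0.09913262]), np.float64(0.04362391012373891))
S [[446, 220], [462, 280], [453, 304], [363, 304], [355, 294], [360, 221]]
D [[315, 251], [315, 271], [299, 294], [239, 340], [190, 298], [186, 276], [249, 238]]
```

View pics/cropS.png

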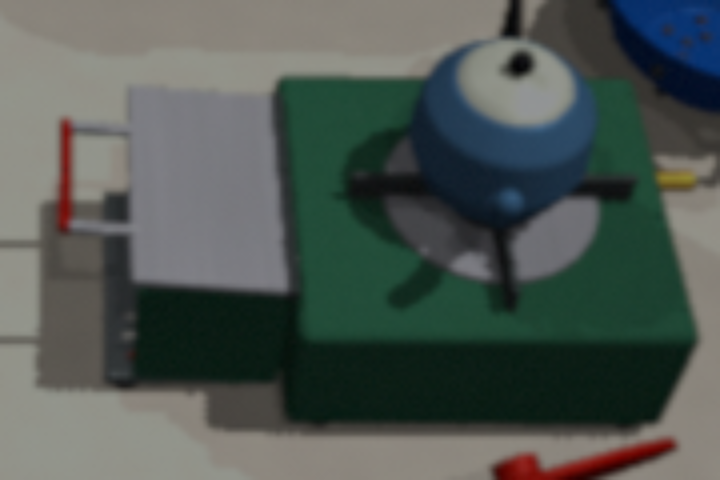

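The crop shows the bar from (306.5,230) to (306,257), and the block's top face with corners near (360,220), (449,220), (463.5,284.5) and (365,284.5) in full-image pixels. I'll check these against z = 0.125 and the known 240 x 270 mm size.

Run:
```python
from h import *
S=dict(np.load("pics/scene0.npz"));D=dict(np.load("pics/side0.npz"))
C=[plane(S,u,.125) for u in((359.5,219.5),(449,219.5),(463.7,284.5),(364.5,285))]
for i in range(4):
    d=C[(i+1)%4]-C[i];print(C[i].round(3),np.linalg.norm(d).round(3),np.degrees(np.arctan2(d[1],d[0])).round(1))
# teapot side-safe: pan support; hinge = mid of edge C0-C3
print("hinge~",(C[0]+C[3])/2, "centre",sum(C)/4)
e=(C[1]-C[0])+(C[2]-C[3]);x=(C[3]-C[0])+(C[2]-C[1])
print(np.degrees(np.arctan2(e[1],e[0]))-90,np.degrees(np.arctan2(x[1],x[0])))
# red bar ends refined by plane height
for z in(.13,.14,.15):print(z,plane(S,(306.5,229.5),z).round(3),plane(S,(305.4,257.5),z).round(3),plane(D,(299.5,219),z).round(3),plane(D,(319.2,230.6),z).round(3))
```

```text
[0.492 0.19  0.125] 0.269 73.1
[0.57  0.448 0.125] 0.234 -19.5
[0.79  0.37  0.125] 0.264 -106.7
[0.714 0.116 0.125] 0.235 161.6
hinge~ [0.60299779 0.15347821 0.125     ] centre [0.64143284 0.28104854 0.125     ]
-16.766775878252915 -18.937922636516614
0.13 [0.488 0.026 0.13 ] [ 0.585 -0.007  0.13 ] [ 0.598 -0.025  0.13 ] [0.512 0.    0.13 ]
0.14 [0.496 0.023 0.14 ] [ 0.592 -0.01   0.14 ] [ 0.593 -0.014  0.14 ] [0.507 0.011 0.14 ]
0.15 [0.504 0.021 0.15 ] [ 0.599 -0.012  0.15 ] [ 0.587 -0.003  0.15 ] [0.502 0.022 0.15 ]
```

Yaw is about -18° and the hinge is near (0.600, 0.145). The bar middle is near (0.549, 0.004, 0.145), which matches the 155 mm radius with the cover slightly raised. I'll move above the bar, fingers partly closed.

The manual's scale: shifts go in cm and turns go in units of 0.1 rad. Converting my numbers, -0.545 m is -54.5, -0.533 m is -53.3, 0.09 rad is 0.9.

```bash
echo '[[-4,-4,-5,0,0,0.9,0.5],[-53.3,-54.5,-7,0,0,0.9,0.5],[-53.3,-54.5,-7,0,0,0.9,0.5],[-53.3,-54.5,-7,0,0,0.9,0.5],[-53.3,-54.5,-7,0,0,0.9,0.5],[-53.3,-54.5,-7,0,0,0.9,0.5],[-53.3,-54.5,-7,0,0,0.9,0.5],[-53.3,-54.5,-7,0,0,0.9,0.5],[-53.3,-54.5,-7,0,0,0.9,0.5],[-53.3,-54.5,-7,0,0,0.9,0.5]]' | python3 inch.py 30
cat >> h.py <<'E'
def delta(s,p,yaw=None):
    T=R.from_quat(s["tcp_rot"]);d=T.inv().apply(np.array(p)-s["eef_pos"])
    y=T.as_matrix()[:,1];a=np.degrees(np.arctan2(y[1],y[0]))
    print("tool d",d.round(4),"dist",np.linalg.norm(d).round(3),"y-axis deg",a.round(2),"tilt z",T.as_matrix()[:,2].round(3))
E
python3 - <<'E'
from h import *
from plant import ctrl, optics, sensors
delta(sensors.get_state(),[.549,.004,.30])
E
```

```text
time: 1.35
eef_pos: [0.4696, 0.1346, 0.295]
tcp_rot: [0.159, 0.987, 0.0, -0.0]
contact_force: [0.8, 0.3, 0.0]
opening: 0.502
finger_force: 0.0
tool d [-0.1164 -0.099  -0.0051] dist 0.153 y-axis deg 71.67 tilt z [-0.  0. -1.]
```

To row units: -0.116 m is -11.6, -0.099 m is -9.9.

```bash
echo '[[-11.6,-9.9,-0.5,0,0,0,0.5],[-11.6,-9.9,-0.5,0,0,0,0.5],[-11.6,-9.9,-0.5,0,0,0,0.5],[-11.6,-9.9,-0.5,0,0,0,0.5]]' | python3 inch.py
python3 - <<'E'
from h import *
from plant import ctrl, optics, sensors
s=sensors.get_state();delta(s,[.549,.004,.126])
r=optics.read_camera("wrist");np.savez("pics/w1.npz",**{k:np.array(r[k]) for k in("pixels","camera_matrix","xyz","orientation")})
print(r["xyz"],R.from_quat(r["orientation"]).as_matrix().round(2).tolist())
cv2.imwrite("pics/w1.png",r["pixels"][...,::-1])
a=ends(redmask(r,(0,640,0,480)));print(a)
for u in a[:3]:print(plane(r,u,.14),plane(r,u,.15))
E
```

```text
time: 1.85
eef_pos: [0.5485, 0.0044, 0.2993]
tcp_rot: [0.161, 0.987, 0.0, -0.001]
contact_force: [-0.1, 0.1, -0.1]
opening: 0.503
finger_force: 0.0
tool d [-9.000e-04 -1.000e-04  1.733e-01] dist 0.173 y-axis deg 71.49 tilt z [-0.002  0.    -1.   ]
[0.48192123 0.02570466 0.44258835] [[0.32, 0.91, 0.26], [0.95, -0.31, -0.09], [0.0, 0.27, -0.96]]
(array([546.84506021, 345.72566372]), array([295.04488371, 202.63494606]), array([655.71196226, 407.59155818]), 6893)
[0.72169642 0.16145086 0.14      ] [0.71377228 0.15696469 0.15      ]
[ 0.52589066 -0.01081133  0.14      ] [ 0.52443755 -0.00960454  0.15      ]
[0.8214239  0.24918717 0.14      ] [0.81020395 0.24180148 0.15      ]
```

View pics/w1.png

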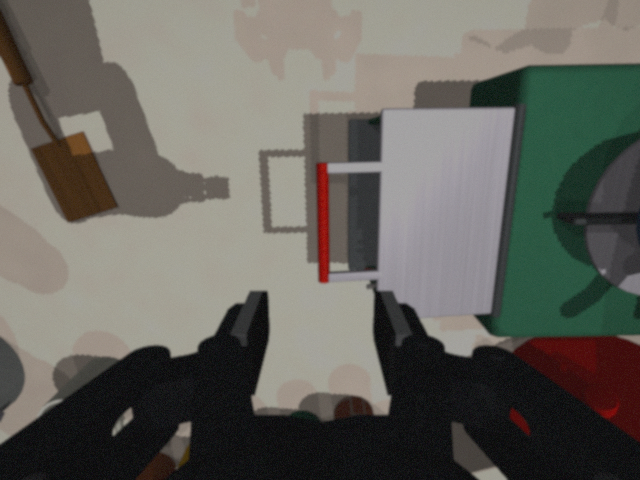

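The wrist view shows the bar from (322,163) to (323,282), the plate edge toward the bar at x≈380, and the hinge side at x≈495-517. I'll refine the bar and hinge from these.

Run:
```python
from h import *
r=dict(np.load("pics/w1.npz"));S=dict(np.load("pics/scene0.npz"));D=dict(np.load("pics/side0.npz"))
a=ends(redmask(r,(305,340,150,290)));print(a)
c=(a[1]+a[2])/2
for z in(.13,.14,.15,.16):
    p,q=plane(r,a[1],z),plane(r,a[2],z);d=q-p;print(z,((p+q)/2).round(4),np.linalg.norm(d).round(4),np.degrees(np.arctan2(d[1],d[0])).round(1))
print(tri(S,(306,243.5),r,c),tri(D,(309.2,224.6),r,c))
p,q=plane(r,(518,108),.13),plane(r,(496,316),.13);d=q-p;print("plate rear",p,q,(p+q)/2,np.linalg.norm(d),np.degrees(np.arctan2(d[1],d[0])))
p,q=plane(r,(526,66),.125),plane(r,(493,335),.125);d=q-p;print("block front",p,q,(p+q)/2,np.linalg.norm(d),np.degrees(np.arctan2(d[1],d[0])))
```

```text
(array([322.7840123 , 220.67025365]), array([322.05416157, 162.94873778]), array([323.559717  , 282.01821143]), 1301)
0.13 [0.5531 0.0039 0.13  ] 0.1038 -17.7
0.14 [0.5508 0.0046 0.14  ] 0.1005 -17.7
0.15 [0.5485 0.0053 0.15  ] 0.0972 -17.7
0.16 [0.5462 0.006  0.16  ] 0.0939 -17.7
(array([0.54797468, 0.00564439, 0.14334425]), np.float64(0.00025936058484124383)) (array([0.54683795, 0.00569852, 0.14705974]), np.float64(0.0005644644541048833))
plate rear [0.51234353 0.17853693 0.13      ] [0.68419248 0.12686459 0.13      ] [0.598268   0.15270076 0.13      ] 0.17944941483129387 -16.73522503776297
block front [0.48433089 0.19242194 0.125     ] [0.70602446 0.12191688 0.125     ] [0.59517767 0.15716941 0.125     ] 0.2326349160973536 -17.64219191647589
```

The views agree: bar at (0.549, 0.0055, 0.147), cover at about 0.11 rad, hinge at (0.596, 0.152, 0.130), yaw -17.7°. I'll descend and pinch.

```bash
echo '[[0,0.1,6,0,0,-0.14,0.5],[0,0.1,12,0,0,-0.14,0.5],[0,0.1,15,0,0,-0.14,0.5],[0,0.1,17.4,0,0,-0.14,0.5],[0,0.1,17.4,0,0,-0.14,0.5],[0,0.1,17.4,0,0,-0.14,0.0],[0,0.1,17.4,0,0,-0.14,0.0],[0,0.1,17.4,0,0,-0.14,0.0],[0,0.1,17.4,0,0,-0.14,0.0]]' | python3 inch.py 30
python3 - <<'E'
from h import *
from plant import ctrl, optics, sensors
s=sensors.get_state();print(s["contact_force"]);h=np.array([.596,.152,.13]);Y=np.array([.304,.953,0]);Z=np.array([0,0,1.])
p0=s["eef_pos"];b=p0+[0,0,.019];v=(b-h);print("bar rel",v@Y,v[2],np.hypot(v@Y,v[2]))
T=R.from_quat(s["tcp_rot"])
for th in np.arange(.11,1.62,.1457):
    q=h-.155*np.cos(th)*Y+.155*np.sin(th)*Z; q0=h-.155*np.cos(.11)*Y+.155*np.sin(.11)*Z
    print(round(th,2),T.inv().apply(q-q0).round(4))
delta(s,p0)
E
```

```text
time: 3.02
eef_pos: [0.5489, 0.0056, 0.128]
tcp_rot: [0.152, 0.988, -0.002, 0.001]
contact_force: [-2.6, -4.7, 3.1]
opening: 0.099
finger_force: 29.2
[-2.5577032  -4.69787657  3.09565556]
bar rel -0.15386737267688527 0.017000215070985564 0.1548036681960323
0.11 [0. 0. 0.]
0.26 [-0.0001  0.004  -0.0222]
0.4 [-0.0001  0.0113 -0.0436]
0.55 [-0.0002  0.0215 -0.0637]
0.69 [-0.0003  0.0346 -0.0821]
0.84 [-0.0004  0.0502 -0.0984]
0.98 [-0.0005  0.068  -0.1123]
1.13 [-0.0006  0.0876 -0.1234]
1.28 [-0.0007  0.1086 -0.1316]
1.42 [-0.0007  0.1306 -0.1366]
1.57 [-0.0008  0.1531 -0.1384]
tool d [0. 0. 0.] dist 0.0 y-axis deg 72.52 tilt z [ 0.001 -0.003 -1.   ]
```

The bar is gripped. I'll swing it through the first half of the arc.

To row units: -0.0984 m is -9.84, -0.0905 m is -9.05.

```bash
echo '[[0,0.15,-1.1,0,0,0,0],[0,0.4,-2.2,0,0,0,0],[0,0.7,-3.3,0,0,0,0],[0,1.13,-4.36,0,0,0,0],[0,1.6,-5.4,0,0,0,0],[0,2.15,-6.37,0,0,0,0],[0,2.8,-7.3,0,0,0,0],[0,3.46,-8.21,0,0,0,0],[0,4.2,-9.05,0,0,0,0],[0,5.02,-9.84,0,0,0,0]]' | python3 inch.py
python3 - <<'E'
from h import *
from plant import ctrl, optics, sensors
s=sensors.get_state();h=np.array([.596,.152,.13]);Y=np.array([.304,.953,0])
v=s["eef_pos"]+[0,0,.019]-h;print(v@Y,v[2],np.hypot(v@Y,v[2]),s["finger_force"],s["wrist_torque"])
E
```

```text
time: 4.28
eef_pos: [0.5633, 0.0509, 0.2276]
tcp_rot: [0.152, 0.988, -0.005, 0.0]
contact_force: [-6.4, -11.4, 5.2]
opening: 0.1
finger_force: 29.3
-0.10631874316228147 0.11663745830551989 0.15782259606146093 29.25398826599121 [-1.93073847  1.04809199 -0.02654744]
```

To row units: -0.04 m is -4, 0.1035 m is 10.35.

```bash
echo '[[0,0.9,-0.7,0,0,0,0],[0,1.8,-1.4,0,0,0,0],[0,2.75,-2,0,0,0,0],[0,3.74,-2.5,0,0,0,0],[0,4.8,-2.95,0,0,0,0],[0,5.84,-3.32,0,0,0,0],[0,6.95,-3.6,0,0,0,0],[0,8.04,-3.82,0,0,0,0],[0,9.2,-3.95,0,0,0,0],[0,10.35,-4,0,0,0,0]]' | python3 inch.py
python3 - <<'E'
from h import *
from plant import ctrl, optics, sensors
s=sensors.get_state();h=np.array([.596,.152,.13]);Y=np.array([.304,.953,0])
v=s["eef_pos"]+[0,0,.019]-h;print(v@Y,v[2],np.hypot(v@Y,v[2]),s["finger_force"],s["wrist_torque"])
for n in("scene","side"):
    r=optics.read_camera(n);cv2.imwrite(f"pics/{n}2.png",cv2.resize(r["pixels"][130:310,270:510] if n=="scene" else r["pixels"][150:330,180:420],None,fx=3,fy=3)[...,::-1])
E
```

```text
time: 5.52
eef_pos: [0.5957, 0.1526, 0.2686]
tcp_rot: [0.152, 0.988, -0.001, 0.002]
contact_force: [-0.9, -3.0, 0.4]
opening: 0.101
finger_force: 30.8
0.0004877890848283721 0.1575919550210224 0.15759270993779892 30.770739018917084 [-0.7288318   0.17453177 -0.01038693]
```

View pics/scene2.png

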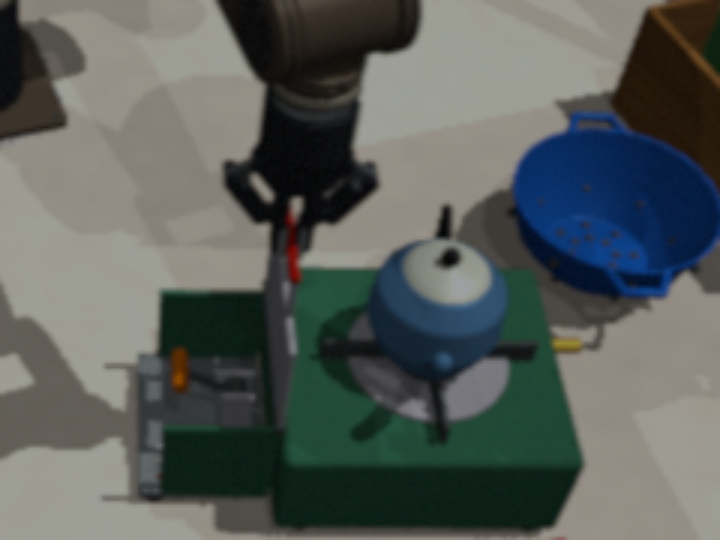

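The cover stands upright and the orange paddle is exposed at scene (330,253). I'll release, lift, and retreat over the lever.

To row units: -0.09 m is -9, -0.075 m is -7.5.

```bash
echo '[[0,0,0,0,0,0,0.35],[0,0,0,0,0,0,0.35],[0,0,0,0,0,0,0.35],[0,0,-3,0,0,0,0.35],[0,0,-6.5,0,0,0,0.35],[0,-4,-7.5,0,0,0,0.3],[0,-9,-7.5,0,0,0,0],[0,-9,-7.5,0,0,0,0],[0,-9,-7.5,0,0,0,0],[0,-9,-7.5,0,0,0,0]]' | python3 inch.py
python3 - <<'E'
from h import *
from plant import ctrl, optics, sensors
s=sensors.get_state();delta(s,[.5695,.068,.130])
M={}
for n in("scene","side","wrist"):
    r=optics.read_camera(n);M[n]=r
    h=cv2.cvtColor(r["pixels"],cv2.COLOR_RGB2HSV);m=((h[...,0]>8)&(h[...,0]<19)&(h[...,1]>190)&(h[...,2]>70)).astype(np.uint8)
    nn,l,st,c=cv2.connectedComponentsWithStats(m);print(n,[(st[i].tolist(),c[i].round(1).tolist()) for i in range(1,nn) if st[i][4]>25])
    cv2.imwrite(f"pics/{n}3.png",r["pixels"][...,::-1]);np.savez(f"pics/{n}3.npz",**{k:np.array(r[k]) for k in("pixels","camera_matrix","xyz","orientation")})
b=np.hstack([cv2.resize(M["scene"]["pixels"][140:320,270:470],(400,360)),cv2.resize(M["wrist"]["pixels"],(400,300))[:300].copy() if 0 else cv2.copyMakeBorder(cv2.resize(M["wrist"]["pixels"],(400,300)),0,60,0,0,0)])
cv2.imwrite("pics/b3.png",b[...,::-1])
E
```

```text
time: 6.88
eef_pos: [0.5678, 0.0685, 0.3393]
tcp_rot: [0.152, 0.988, 0.0, -0.0]
contact_force: [1.0, -0.7, 0.6]
opening: 0.001
finger_force: 0.0
tool d [-0.0019 -0.      0.2093] dist 0.209 y-axis deg 72.54 tilt z [-0.001  0.    -1.   ]
scene [([527, 148, 22, 14, 219], [537.4, 154.6]), ([327, 246, 5, 13, 55], [329.4, 251.8]), ([147, 250, 18, 17, 90], [158.1, 260.1])]
side [([376, 182, 20, 17, 179], [384.0, 189.8]), ([155, 401, 30, 18, 74], [169.2, 409.0]), ([132, 404, 23, 29, 50], [142.7, 417.4]), ([198, 425, 14, 16, 63], [204.0, 433.9]), ([208, 426, 59, 31, 197], [233.1, 440.5]), ([176, 435, 6, 9, 28], [178.9, 439.8]), ([175, 440, 43, 40, 978], [192.7, 459.6]), ([249, 456, 31, 24, 171], [267.6, 467.1]), ([105, 459, 32, 21, 181], [118.0, 471.7])]
wrist [([316, 186, 14, 43, 558], [322.7, 206.9])]
```

View pics/b3.png

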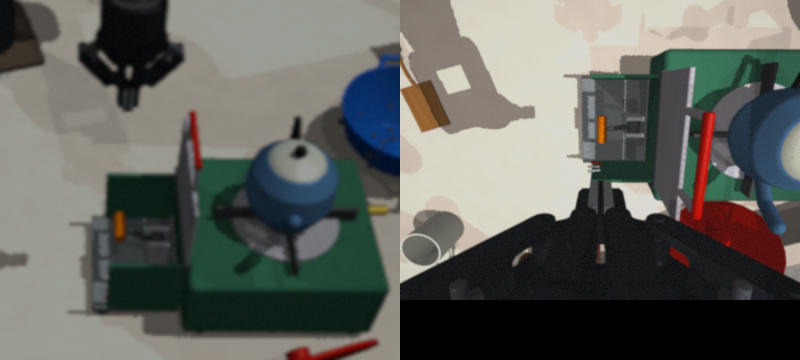

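The cover stands on its own with the red bar up, at about (368,209) in the scene view. The paddle is at scene (329.4,251.8) and wrist (322.7,206.9). I'll triangulate both.

Run:
```python
from h import *
S=dict(np.load("pics/scene3.npz"));W=dict(np.load("pics/wrist3.npz"))
print("paddle",tri(S,(329.4,251.8),W,(322.7,206.9)),plane(W,(322.7,206.9),.105),plane(S,(329.4,251.8),.105))
a=ends(redmask(S,(360,376,190,228)));b=ends(redmask(W,(460,510,170,360)));print(a,b)
ca=(a[1]+a[2])/2;cb=(b[1]+b[2])/2
p,g=tri(S,ca,W,cb);v=p-np.array([.596,.152,.13]);y=v@np.array([.304,.953,0]);print("bar",p,g,"y,z",y,v[2],"ang",np.arctan2(v[2],-y))
print(plane(W,b[1],.285),plane(W,b[2],.285))
```

```text
paddle (array([0.56884902, 0.0695367 , 0.10762715]), np.float64(0.00018895252123273163)) [0.56936156 0.06949092 0.105     ] [0.56689316 0.07024096 0.105     ]
(array([367.31764706, 209.6       ]), array([365.51770016, 195.93182464]), array([369.21031977, 223.97230322]), 85) (array([486.01839685, 284.90473062]), array([491.10663758, 178.71760375]), array([482.41645295, 360.07414441]), 4566)
bar [0.59773551 0.15441078 0.28427002] 0.001970381681878828 y,z 0.0028250674476637243 0.15427002019341124 ang 1.5891067653033744
[0.54872183 0.1665978  0.285     ] [0.65396146 0.14207565 0.285     ]
```

The cover is at about 1.58 rad and the paddle is at (0.569, 0.0695, ~0.105), as expected. I'll descend to just above it.

To row units: -0.002 m is -0.2, 0.217 m is 21.7.

```bash
echo '[[0,-0.2,5,0,0,0,0],[0,-0.2,10,0,0,0,0],[0,-0.2,15,0,0,0,0],[0,-0.2,19,0,0,0,0],[0,-0.2,21.7,0,0,0,0],[0,-0.2,21.7,0,0,0,0]]' | python3 inch.py 60
echo '[[0,0,0.8,0,0,0,0],[0,0,1.6,0,0,0,0],[0,0,2.4,0,0,0,0],[0,0,2.4,0,0,0,0]]' | python3 inch.py
```

```text
time: 7.78
eef_pos: [0.5651, 0.0664, 0.1197]
tcp_rot: [0.152, 0.988, -0.0, -0.003]
contact_force: [0.1, 0.5, -0.4]
opening: 0.001
finger_force: 0.0
time: 8.28
eef_pos: [0.5685, 0.0647, 0.1003]
tcp_rot: [0.152, 0.988, -0.001, 0.002]
contact_force: [-0.9, -4.2, 5.8]
opening: 0.0
finger_force: 2.5
```

To row units: 0.03 m is 3, 0.024 m is 2.4.

```bash
echo '[[0,0.1,0.8,0,0,0,0],[0,0.1,1.6,0,0,0,0],[0,0.1,2.4,0,0,0,0],[0,0.1,3,0,0,0,0],[0,0.1,3,0,0,0,0]]' | python3 inch.py
echo '[[0,0,0.3,0,0,0,0],[0,0,0.6,0,0,0,0],[0,0,0.6,0,0,0,0]]' | python3 inch.py
```

```text
time: 8.9
eef_pos: [0.569, 0.0659, 0.0702]
tcp_rot: [0.152, 0.988, -0.001, 0.002]
contact_force: [-0.8, -4.1, 6.9]
opening: -0.002
finger_force: 3.6
time: 9.28
eef_pos: [0.569, 0.0661, 0.0644]
tcp_rot: [0.152, 0.988, -0.0, 0.002]
contact_force: [-1.0, -4.4, 7.0]
opening: 0.001
finger_force: 3.3
```

```bash
for i in 1 2 3; do echo '[[0,0,0.25,0,0,0,0],[0,0,0.25,0,0,0,0]]' | python3 inch.py | grep -E 'eef|contact'; done
echo '[[0,0,0.2,0,0,0,0],[0,0,0.2,0,0,0,0]]' | python3 inch.py
```

```text
eef_pos: [0.5691, 0.0664, 0.0618]
contact_force: [-0.1, -2.6, 5.5]
eef_pos: [0.5691, 0.0667, 0.059]
contact_force: [2.1, -3.0, 5.2]
eef_pos: [0.5693, 0.0671, 0.0566]
contact_force: [0.8, -0.3, 5.3]
time: 10.28
eef_pos: [0.5694, 0.0674, 0.0549]
tcp_rot: [0.153, 0.988, 0.001, 0.002]
contact_force: [1.0, 0.9, 7.0]
opening: 0.003
finger_force: 3.5
```

Force dipped near 0.058 and rises again at 0.055, which fits the third notch (0.054 expected). I'll confirm by camera.

Run:
```python
from h import *
from plant import ctrl, optics, sensors
M={}
for n in("scene","wrist"):
    r=optics.read_camera(n);M[n]=r
    h=cv2.cvtColor(r["pixels"],cv2.COLOR_RGB2HSV);m=((h[...,0]>8)&(h[...,0]<19)&(h[...,1]>170)&(h[...,2]>40)).astype(np.uint8)
    nn,l,st,c=cv2.connectedComponentsWithStats(m);print(n,[(st[i].tolist(),c[i].round(1).tolist()) for i in range(1,nn) if st[i][4]>8])
p=[cv2.resize(M["scene"]["pixels"][200:300,290:390],(400,400),interpolation=2),cv2.resize(M["wrist"]["pixels"][100:350,200:450],(400,400))]
cv2.imwrite("pics/b4.png",np.hstack(p)[...,::-1])
# predicted projections of paddle ends for lever angles
Y=np.array([.304,.953,0]);X=np.array([.953,-.304,0])
for a in(.6,.75,.9,1.0,1.12):
    f=np.radians(30)-a;o=np.array([.596,.152,0])-Y*(.03+.065*np.cos(f))+[0,0,.07+.065*np.sin(f)]
    for n in M:
        r=M[n];Rm=R.from_quat(r["orientation"])
        print(a,n,[ (lambda q:(r["camera_matrix"]@(q/q[2]))[:2].round(1).tolist())(Rm.inv().apply(o+k*X*.022-r["xyz"])) for k in(-1,1)])
```

```text
scene [([486, 125, 105, 103, 2237], [544.3, 183.3]), ([503, 179, 17, 23, 76], [510.9, 190.4]), ([201, 207, 7, 33, 73], [204.0, 222.5]), ([138, 250, 33, 35, 518], [157.6, 269.0]), ([202, 255, 21, 24, 287], [211.8, 266.5]), ([325, 266, 5, 5, 23], [327.2, 268.0]), ([201, 395, 12, 9, 36], [208.2, 399.4])]
wrist [([299, 249, 36, 53, 1351], [315.7, 269.8])]
0.6 scene [[325.9, 255.1], [326.2, 267.1]]
0.6 wrist [[306.7, 266.6], [307.6, 368.6]]
0.75 scene [[326.3, 257.1], [326.6, 269.1]]
0.75 wrist [[311.2, 258.3], [311.7, 355.1]]
0.9 scene [[327.1, 259.0], [327.4, 270.9]]
0.9 wrist [[318.5, 251.2], [318.5, 343.5]]
1.0 scene [[327.9, 260.2], [328.2, 272.1]]
1.0 wrist [[324.7, 247.1], [324.2, 336.7]]
1.12 scene [[329.1, 261.5], [329.5, 273.5]]
1.12 wrist [[333.3, 242.8], [332.2, 329.5]]
```

View pics/b4.png

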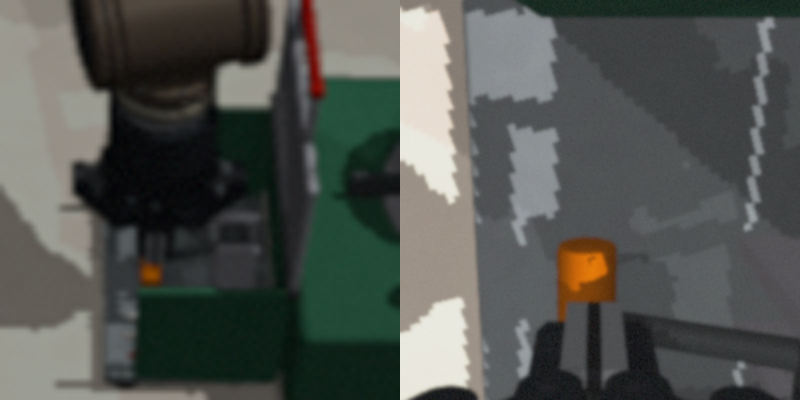

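The paddle's far end shows at wrist (317,~252). The prediction for 0.90 rad is (318.5,251) and for 0.75 it is (311,258), so the lever is at about 0.88. I'll nudge it slightly, hold, check, and hand in.

To row units: 0.0007 m is 0.07.

```bash
echo '[[0,0,0.07,0,0,0,0],[0,0,0.07,0,0,0,0],[0,0,0.07,0,0,0,0],[0,0,0.07,0,0,0,0]]' | python3 inch.py
python3 - <<'E'
from h import *
from plant import ctrl, optics, sensors
r=optics.read_camera("wrist");h=cv2.cvtColor(r["pixels"],cv2.COLOR_RGB2HSV);m=((h[...,0]>8)&(h[...,0]<19)&(h[...,1]>170)&(h[...,2]>40)).astype(np.uint8)
nn,l,st,c=cv2.connectedComponentsWithStats(m);print([st[i].tolist() for i in range(1,nn) if st[i][4]>100])
s=sensors.get_state();print(s["eef_pos"],s["contact_force"])
print(ctrl.sign_off())
E
```

```text
time: 10.88
eef_pos: [0.5694, 0.0675, 0.0544]
tcp_rot: [0.153, 0.988, 0.001, 0.002]
contact_force: [1.0, 0.7, 7.1]
opening: 0.002
finger_force: 3.7
[[299, 249, 36, 52, 1348]]
[0.56943711 0.06749167 0.05445292] [1.54963627 0.49351625 7.08911612]
the job is handed in; nothing more can be done
None
```

The job is handed in: the cover stands upright by itself at about 1.58 rad, and the shut gripper is holding the ignition lever in the third notch at about 0.9 rad with 7 N, after roughly 11 s.

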